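Open the iris of a microscope light base, then set it to the mark

TASK

On the white microscope light base, push the iris lever round to its fully open stop (the end with the open circle), then push it back until the lever points at the long, broad mark of the scale, and leave it there. Only push the lever's upright tab sideways with the outside of the fingers: do not pinch it or press down on it. Leave the dish on the glass and the eyepiece and jar on the bench where they are.

Things in the scene. Friction and masses are not known exactly. Their poses are not given: they have to be found in the camera images.
- light_base: Fixed white microscope light base, slab 360 x 290 x 45 mm high. Origin: on its underside (bench height), right below the iris ring's upright axis; x points to its back, y to its left, z up. Slab spans x -145 (front) to +215, y -145 to +145 mm. An empty column socket, radius 34 mm, top at height 75 mm, is at x = 165 mm.
- stage_center (a point): On the ring axis, top of the round glass stage (radius 43 mm, height 58 mm above the bench). The black iris ring around it has radius 62 mm, top at height 60 mm.
- open_circle (a point): Centre of the open circle printed on the slab (20 mm across, at x = -70, y = -130 mm of the base) beside the open end of the lever's swing. A small dot, mirrored at y = +130 mm, is beside the closed end. At each end a steel stop pin 7 mm thick, 67 mm from the axis, top at height 57 mm, stops the lever.
- iris_ring (a joint): Angle of iris ring and lever about the upright axis, rad: -1.05 = closed stop (dot), +1.05 = fully open stop (open circle); grows counter-clockwise from above. At 0 the lever points to the front (-x of the base). It turns with light friction, about 2 N at the tab, and stays where it is left.
- lever_tab (a point): Middle of the lever's upright steel tab, 83 mm from the ring axis, height 74 mm. Tab: 18 mm along the lever, 10 mm thick across it, from height 57 to 90 mm. Under it the flat lever bar (10 mm wide, height 51 to 57 mm) ends in a 3 mm wide pointer 99 mm from the axis. x axis points along the lever to the ring axis, z up.
- setting_mark (a point): Middle of the one long, broad black mark (25 x 6 mm, radial) on the fixed white scale plate (radius 127 mm), 113.5 mm from the ring axis, height 47 mm; other marks are short and thin, 10 x 2 mm, 0.175 rad apart. It lies at joint value -0.6 to +0.4. x axis points to the ring axis: parallel to the lever's x axis when set.
- dish: Loose clear round culture dish with its lid, 64 mm across and 15 mm high, standing on the glass stage inside the ring; origin at the centre of its underside. To be left alone.
- eyepiece: Loose black microscope eyepiece standing upright on the bench, 44 mm across, 68 mm high; origin at the centre of its underside. To be left alone.
- jar: Loose small clear specimen jar with a white cap, standing on the bench, 44 mm across, 60 mm high; origin at the centre of its underside. To be left alone.

How it is judged:
By the outcome, as a careful person would: the job done as asked, in the order asked, and still so for the second after the job is handed in, with the robot touching nothing.
It also fails if it takes over 51 s, if anything falls off the work surface, if the arm or the gripper's body presses on something with over 40 N, if the wrist force passes 120 N, or if a joint passes its speed limit or range.

ROBOT

A 7-joint arm with a two-finger parallel gripper is mounted at the origin on the work surface. World frame = base frame: x ahead of the robot, y to its left, z up, the work surface at z = 0. Lengths are in m, angles in rad, forces in N, time in s.
With the tool pointing down it reaches from about 0.4 to 0.85 m from the base axis. Payload 10.4 kg.
Tool frame: the origin (TCP) lies at the very end of the fingers, on their centre line; the grasp point (between the pads) lies 19 mm behind it; x points along the fingers, y is the direction in which the jaws open and shut, and the axes are right-handed (so a half turn about x gives the same grasp; the last joint's range is limited). The gripper opens to 85 mm and grips with 20 to 120 N. Pads are 22 mm wide; open, the fingers measure 114 mm over their backs; the gripper's body (76 mm by 85 mm) begins 54 mm behind the grasp point. The pads swing forward as they close: fully open they stand 13 mm farther back than shut.
Start: joints at [1.124, 0.332, -0.065, 1.46, 0.022, 1.35, -0.088], TCP at [0.257, -0.57, 0.231] pointing down, gripper open.
Joint ranges: [-2.6, 2.6], [-0.5, 2.12], [-1.47, 1.34], [0.16, 2.42], [-1.27, 4.41], [0.06, 2.06], [-2.6, 2.6]. Speed limits (rad/s): [2.22, 2.22, 2.79, 2.79, 3.14, 3.14, 3.14].

INTERFACE

Orientations are given as a unit quaternion [x, y, z, w].
In Python, from workcell import * gives the robot as it stands. The module is installed in compiled form; this text tells all that it offers.
- The arm moves only by the tool servo_tool, never from a script. Its argument "moves" is a list of rows, each a list of 3 entries, a list of its own where there are three numbers: the shift along the tool's x, y, z in mm, then the turn, a rotation vector about the tool's x, y, z in rad, then the gripper's target within -1 to 1 (shut at 1, half-way at 0, fully open at -1). In form: [[[dx, dy, dz], [rx, ry, rz], jaw], ...]. A call has 1 to 20 rows; each row shifts and turns the commanded pose from where the row before left it, along the tool's axes as they then stand; what a row does not reach is not made up. A row lasts 1/8 s, in which the tool goes at most 62.5 mm and 10.7 degrees, less where a joint would pass 70% of its speed; a pose out of reach is approached as far as the arm can. A call with a gripper value outside its range is refused whole. The fingers move at their own pace and stop on an object; "newtons" is the grip in N (left out, the last holds). Time passes only in rows, so rows that do not move let the fingers close. It gives the time, the measured TCP pose, the force and the opening at its end, in the units of the state.
- get_state(): the state, without advancing time (a new reading comes with each control period).
- camera(name): name is "scene" or "top" or "wrist"; returns a dict with "color" (480x640x3 uint8, red, green, blue), "K" (3x3 intrinsics, pixels), "rvec" (rotation vector, rad) and "tvec" (3), from world to camera coordinates, as OpenCV has them. Camera axes: x right, y down, z forward; pixel columns grow to the right and rows downward; lengths in m; the calibration is good to about 2 mm. A picture is of the moment at which its call begins. There is no depth.
- job_done(): hands the job in, once; it reports no verdict.
The state is a dict: "time_s": time; "joints": joint angles; "qd": joint speeds; "effort": joint torques, N m; "eef_pos": TCP position; "tcp_rot": TCP orientation; "ft_force": force on the tool from outside, world axes, zero at the start; "torque": the same for the moment, N m; "width": finger opening in m.
Only numpy, scipy, OpenCV 4.12 (cv2) and the standard library are available. Lean on these libraries where they do the work, as an engineer would, in place of code of your own. Each camera call takes 0.05 s, during which the arm holds its last target. There are 200 camera calls.

## Working session

There is one attempt and no reset: what is moved stays moved. The work goes in short steps, Python scripts to look and compute and a tool call to move; the robot and the scene stay as the last step left them, time stands still between calls to the robot, and variables do not carry over. Pictures are saved under pics/ and viewed, about 8 in all and at most 12, crops included, and the job is handed in when it is done.

Besides the shell and the picture viewer there is one more tool, called by a JSON object that holds its "fn" and its "kwargs". servo_tool: Moves the arm, as the interface text tells. Its arguments: {"type":"object","properties":{"moves":{"type":"array","items":{"type":"array"}},"newtons":{"type":"number"}},"required":["moves"]}

```bash
mkdir -p pics; python3 - <<'E'
from workcell import *
import cv2,pickle
d={}
for n in ("scene","top"):
    c=camera(n); d[n]=c; cv2.imwrite(f"pics/{n}0.png",c["color"][:,:,::-1]); print(n,c["K"].tolist(),c["rvec"],c["tvec"])
pickle.dump(d,open("d0.pkl","wb"))
print(get_state())
E
```

```text
scene [[534.3776403254226, 0.0, 322.97425002329766], [0.0, 534.3776403254226, 247.17330475566638], [0.0, 0.0, 1.0]] [ 2.37128707  0.89930022 -0.2708659 ] [-0.41215997 -0.25175849  1.56957815]
top [[544.7145753334707, 0.0, 322.7618026308029], [0.0, 544.7145753334707, 235.78700878016824], [0.0, 0.0, 1.0]] [ 2.13863203 -2.18174386  0.14629598] [-0.00179121  0.56462797  1.26868241]
{'time_s': 0.1, 'joints': array([ 1.12439306,  0.33280977, -0.06468859,  1.46087479,  0.02163385,
        1.34991847, -0.08849991]), 'qd': array([-0.00085926, -0.00245465, -0.00010988, -0.00379299, -0.00077667,
       -0.00226262,  0.00031102]), 'effort': array([ 2.43643568e-03, -6.26747060e+01,  5.00203902e-02, -3.92427063e+01,
        1.64954842e-02,  6.95994604e-03, -1.64010135e-05]), 'eef_pos': array([ 0.25685489, -0.56939789,  0.23058646]), 'tcp_rot': array([-0.6911582 , -0.14916959,  0.69142055, -0.14827815]), 'ft_force': array([1.12546714, 0.08741204, 0.51139424]), 'torque': array([ 0.03648015, -0.00964818, -0.01610119]), 'width': 0.08524300565525812}
```

View pics/top0.png

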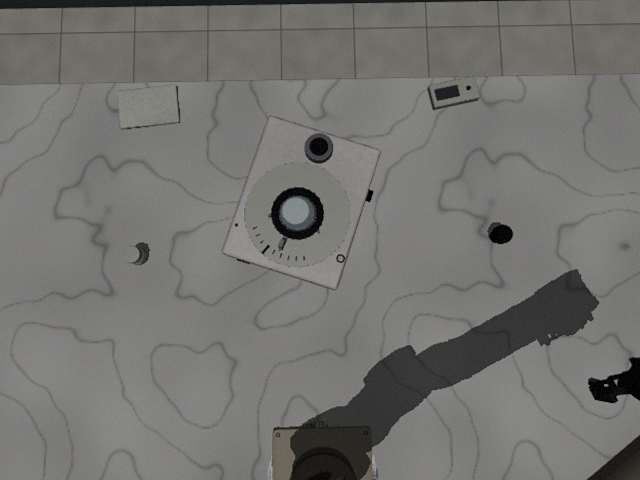

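View pics/scene0.png

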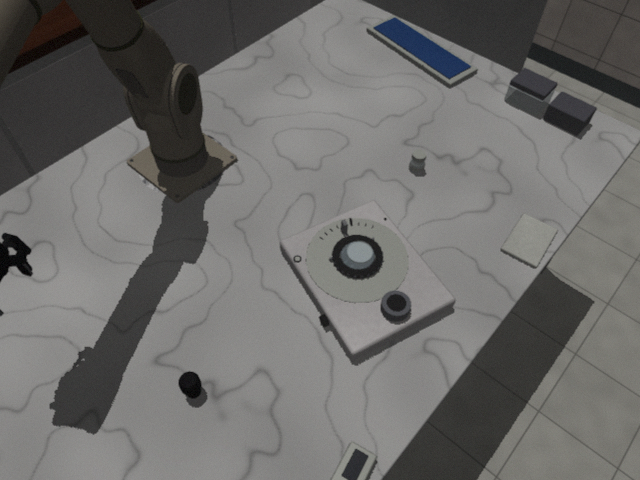

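The top view shows the ring near (297,213), lever tab near (282,243), broad mark near (265,250), open circle at (340,258), dot at (236,225) and socket at (319,148). The eyepiece (500,233) and jar (138,253) are well clear.

```bash
cat > h.py <<'E'
import numpy as np,cv2
def ray(c,u,v,z):
    R=cv2.Rodrigues(c["rvec"])[0]; C=-R.T@c["tvec"]
    p=cv2.undistortPoints(np.array([[[u,v]]],float),c["K"],None)[0,0]
    d=R.T@np.array([p[0],p[1],1]); return C+d*(z-C[2])/d[2]
def proj(c,P): return cv2.projectPoints(np.array(P,float).reshape(-1,3),c["rvec"],c["tvec"],c["K"],None)[0][:,0]
E
python3 - <<'E'
import pickle; from h import *
d=pickle.load(open("d0.pkl","rb"));c=d["top"]; g=cv2.cvtColor(c["color"],cv2.COLOR_RGB2GRAY)
def blob(x0,y0,x1,y1,t):
    s=g[y0:y1,x0:x1].astype(float); w=np.clip(np.median(s)-t-s,0,None); yy,xx=np.mgrid[y0:y1,x0:x1]
    return (w*xx).sum()/w.sum(),(w*yy).sum()/w.sum(),(w>0).sum()
for n,b,z in (("open",(332,251,349,266),.045),("dot",(231,220,241,230),.045)):
    u=blob(*b,25); print(n,u,ray(c,u[0],u[1],z))
o=ray(c,*blob(332,251,349,266,25)[:2],.045)[:2]; q=ray(c,*blob(231,220,241,230,25)[:2],.045)[:2]
y=(q-o)/np.linalg.norm(q-o); x=np.array([y[1],-y[0]]); ctr=(o+q)/2+.07*x
print("dist",np.linalg.norm(q-o),"ctr",ctr,"yaw",np.arctan2(x[1],x[0]))
# dark ring
m=((g<60)*255).astype(np.uint8)
for k in cv2.findContours(m,cv2.RETR_EXTERNAL,cv2.CHAIN_APPROX_NONE)[0]:
    if cv2.contourArea(k)>300: 
        (u,v),ax,a=cv2.fitEllipse(k); print("dark",u,v,ax,ray(c,u,v,.06))
cv2.imwrite("pics/crop0.png",cv2.resize(c["color"][185:275,225:355,::-1],None,fx=6,fy=6,interpolation=cv2.INTER_CUBIC))
E
```

```text
open (np.float64(341.432), np.float64(258.0804), np.int64(70)) [ 0.5092883  -0.05604091  0.045     ]
dot (np.float64(235.64), np.float64(224.37617021276597), np.int64(17)) [0.59472448 0.19387687 0.045     ]
dist 0.2641178432385472 ctr [0.6182429  0.04627455] yaw -0.3294022574345151
dark 622.0038452148438 464.3047790527344 (33.85141372680664, 62.160003662109375) [ 0.03249268 -0.67242047  0.06      ]
dark 618.57421875 381.9750061035156 (38.504737854003906, 57.519412994384766) [ 0.21211577 -0.68073792  0.06      ]
dark 421.3460998535156 386.0380554199219 (78.28608703613281, 382.1808166503906) [ 0.21279996 -0.229846    0.06      ]
dark 499.5547180175781 232.9976806640625 (19.68197250366211, 24.508220672607422) [ 0.5599147  -0.42962075  0.06      ]
dark 297.0807800292969 212.97438049316406 (51.05445861816406, 51.609107971191406) [0.61687587 0.04671663 0.06      ]
dark 770.683349609375 -2.1048176288604736 (4.901698112487793, 820.1749877929688) [ 1.14007618 -1.14681936  0.06      ]
```

View pics/crop0.png

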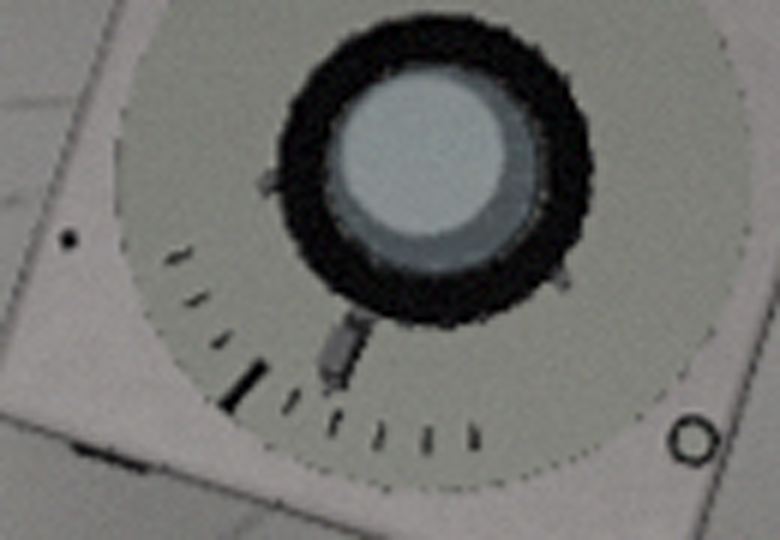

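```bash
cat > geo.py <<'E'
from h import *
import pickle
from scipy.spatial.transform import Rotation as Rr
d=pickle.load(open("d0.pkl","rb"));c=d["top"]
cr=lambda x,y:(225+(x+.5)/6-.5,185+(y+.5)/6-.5)
o=ray(c,*cr(692,440),.045)[:2];q=ray(c,*cr(68,239),.045)[:2]
y=(q-o)/np.linalg.norm(q-o);x=np.array([y[1],-y[0]]);ctr=(o+q)/2+.07*x;yaw=np.arctan2(x[1],x[0])
def ang(p,C): v=np.asarray(p)[:2]-C; return (np.arctan2(v[1],v[0])-yaw-np.pi+np.pi)%(2*np.pi)-np.pi
E
python3 - <<'E'
from geo import *
print("dist",np.linalg.norm(q-o),"ctr",ctr,"yaw",yaw)
for C in (ctr,np.array([.6169,.0467])):
    m=ray(c,*cr(247,387),.047); l=ray(c,*cr(343,350),.087)
    print("mark",m,ang(m,C),np.linalg.norm(m[:2]-C),"tab",l,ang(l,C),np.linalg.norm(l[:2]-C), "pins",[ (ang(p,C),np.linalg.norm(p[:2]-C)) for p in (ray(c,*cr(268,183),.057),ray(c,*cr(563,280),.057))])
R=Rr.from_quat([-0.6911582 , -0.14916959,  0.69142055, -0.14827815]).as_matrix();print(R.round(3), np.degrees(np.arctan2(R[1,1],R[0,1])))
E
```

```text
dist 0.2599289155921666 ctr [0.61834477 0.04752205] yaw -0.3325978657914139
mark [0.53398851 0.12249407 0.047     ] -0.3939694339102009 0.11285735399438222 tab [0.54331833 0.08189819 0.087     ] -0.0970434440555965 0.08252687736524357 pins [(np.float64(-1.1654031696009917), np.float64(0.06533585274967382)), (np.float64(1.167548312406188), np.float64(0.06791094106589568))]
mark [0.53398851 0.12249407 0.047     ] -0.40798359815321783 0.11233457347332511 tab [0.54331833 0.08189819 0.087     ] -0.11358462127158919 0.08156699420266053 pins [(np.float64(-1.1881202125794472), np.float64(0.06606769562013634)), (np.float64(1.175375195323097), np.float64(0.06633386405454787))]
[[-0.001  0.411 -0.912]
 [ 0.001 -0.912 -0.411]
 [-1.    -0.001  0.   ]] -65.71692974311435
```

```bash
cat > plan.py <<'E'
from geo import *
from workcell import get_state
C=np.array([.618,.0472])
def pose(th,off,r=.085,z=.068):
    "tool target beside lever at th; off along growth direction"
    f=yaw+np.pi+th; u=np.array([np.cos(f),np.sin(f)]); t=np.array([-u[1],u[0]])
    return np.r_[C+r*u+off*t,z], f+np.pi/2
def rel(P,a,R=None,p=None):
    if R is None: s=get_state(); R=Rr.from_quat(s["tcp_rot"]).as_matrix(); p=s["eef_pos"]
    T=np.array([[0,np.cos(a),0],[0,np.sin(a),0],[-1,0,0]]); T[:,2]=np.cross(T[:,0],T[:,1])
    return (R.T@(P-p)*1000).round(1), Rr.from_matrix(R.T@T).as_rotvec().round(3), T
E
python3 -c "
from plan import *
P,a=pose(-.1,-.037,z=.2);print(P,rel(P,a)[:2])"
```

```text
[0.55634176 0.11642616 0.2       ] (array([  31.2, -501.9, -555. ]), array([0.856, 0.001, 0.001]))
```

{"fn": "servo_tool", "kwargs": {"moves": [[[0,-15,-15],[0,0,0],1],[[0,-25,-28],[0,0,0],1],[[0,-25,-28],[0,0,0],1],[[0,-25,-28],[0,0,0],1],[[0,-25,-28],[0,0,0],1],[[0,-25,-28],[0,0,0],1],[[0,-25,-28],[0,0,0],1],[[0,-25,-28],[0,0,0],1],[[0,-25,-28],[0,0,0],1],[[0,-25,-28],[0,0,0],1],[[0,-25,-28],[0,0,0],1],[[0,-25,-28],[0,0,0],1],[[0,-25,-28],[0,0,0],1],[[0,-25,-28],[0,0,0],1],[[0,-25,-28],[0,0,0],1],[[0,-25,-28],[0,0,0],1],[[0,-25,-28],[0,0,0],1],[[0,-25,-28],[0,0,0],1],[[0,-25,-28],[0,0,0],1],[[0,-25,-28],[0,0,0],1]], "newtons": 20}}

```text
time_s: 2.6
eef_pos: [0.5544, 0.1028, 0.231]
tcp_rot: [-0.691, -0.149, 0.691, -0.149]
ft_force: [-0.1, 0.8, 0.2]
width: 0.0004
```

{"fn": "servo_tool", "kwargs": {"moves": [[[0,0,0],[0.14,0,0],1],[[0,0,0],[0.14,0,0],1],[[0,0,0],[0.14,0,0],1],[[0,0,0],[0.14,0,0],1],[[0,0,0],[0.14,0,0],1],[[0,0,0],[0.156,0,0],1],[[0,0,0],[0,0,0],1],[[0,0,0],[0,0,0],1]]}}

```text
time_s: 3.6
eef_pos: [0.5541, 0.1018, 0.2312]
tcp_rot: [-0.691, 0.151, 0.691, 0.15]
ft_force: [-0.2, -0.2, 0.8]
width: 0.0001
```

```bash
python3 -c "
from plan import *
P,a=pose(-.1,-.037,z=.068);print(P,rel(P,a)[:2]);s=get_state();print(s['joints'],s['eef_pos'],s['width'])
from workcell import camera
c=camera('wrist');cv2.imwrite('pics/w1.png',c['color'][:,:,::-1]);pickle.dump(c,open('w1.pkl','wb'))"
```

```text
[0.55634176 0.11642616 0.068     ] (array([163.2, -14.3,   4. ]), array([ 0.004,  0.   , -0.   ]))
[ 0.22321639  0.24569291 -0.56908586  1.60368464  0.13539294  1.33210861
 -2.36390717] [0.55406667 0.1018243  0.23115309] 0.00010085142768339417
```

View pics/w1.png

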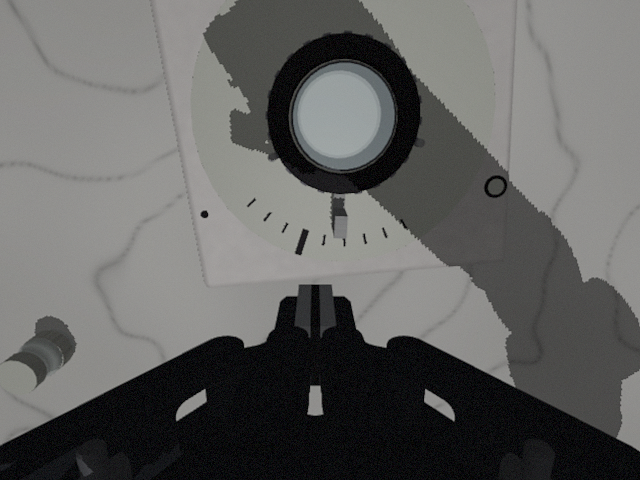

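The wrist view shows the tab at (341,225), the broad mark at (302,242), and the fingers shut at (315,300). The lever has clear space on its dot side.

{"fn": "servo_tool", "kwargs": {"moves": [[[20,-7,2],[0,0,0],1],[[40,-7,2],[0,0,0],1],[[40,0,0],[0,0,0],1],[[35,0,0],[0,0,0],1],[[20,0,0],[0,0,0],1],[[8,0,0],[0,0,0],1],[[0,0,0],[0,0,0],1],[[0,0,0],[0,0,0],1]]}}

```text
time_s: 4.65
eef_pos: [0.5572, 0.1165, 0.0695]
tcp_rot: [0.691, -0.151, -0.69, -0.152]
ft_force: [-0.0, 0.5, 0.6]
width: 0.0001
```

{"fn": "servo_tool", "kwargs": {"moves": [[[0,6,0],[0,0,0],1],[[0,6,0],[0,0,0],1],[[0,5,0],[0,0,0],1],[[0,8.4,1.5],[-0.1,0,0],1],[[0,8.4,1.5],[-0.1,0,0],1],[[0,8.4,1.5],[-0.1,0,0],1],[[0,0,0],[0,0,0],1]]}}

```text
time_s: 5.52
eef_pos: [0.5367, 0.0778, 0.0684]
tcp_rot: [0.706, -0.047, -0.705, -0.047]
ft_force: [-0.7, 0.3, -0.9]
width: -0.0001
```

```bash
python3 -c "
from plan import *
for th,o in ((.2,-.0195),(.9,-.0195)):
  P,a=pose(th,o);print(P,rel(P,a)[:2])
s=get_state();print(s['joints'],s['eef_pos'],s['ft_force'])
from workcell import camera
c=camera('wrist');cv2.imwrite('pics/w2.png',c['color'][:,:,::-1])"
```

```text
[0.53632424 0.07776664 0.068     ] (array([0.4, 0. , 0.4]), array([-0.001, -0.   , -0.   ]))
[0.53583936 0.01796169 0.068     ] (array([ 0.4, 59.4, -7.1]), array([-0.701, -0.   , -0.   ]))
[ 0.28037928  0.36948117 -0.59411345  1.83348573  0.24134578  1.0108973
 -2.11641443] [0.53673315 0.07775151 0.06839099] [-0.74234051  0.34231706 -0.90541512]
```

View pics/w2.png

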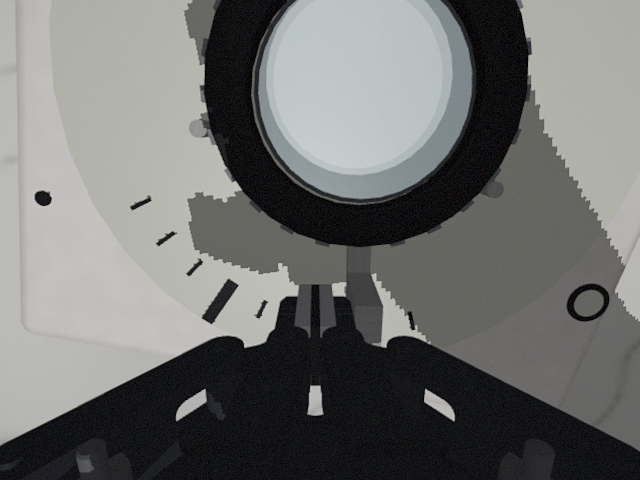

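The fingers are on the dot side with the tab just to their right, at (368,300), and the lever has already moved. I'll carry on along the arc.

{"fn": "servo_tool", "kwargs": {"moves": [[[0,8.4,1.5],[-0.1,0,0],1],[[0,8.4,1.5],[-0.1,0,0],1],[[0,8.4,1.5],[-0.1,0,0],1],[[0,8.4,1.5],[-0.1,0,0],1],[[0,8.4,1.5],[-0.1,0,0],1],[[0,8.4,1.5],[-0.1,0,0],1],[[0,8.4,1.5],[-0.1,0,0],1],[[0,0,0],[0,0,0],1]]}}

```text
time_s: 6.58
eef_pos: [0.5365, 0.0197, 0.0682]
tcp_rot: [0.679, 0.197, -0.679, 0.197]
ft_force: [-0.2, -0.4, 0.1]
width: -0.0001
```

{"fn": "servo_tool", "kwargs": {"moves": [[[0,4.2,0.9],[-0.05,0,0],1],[[0,4.2,0.9],[-0.05,0,0],1],[[0,2,0.4],[-0.02,0,0],1],[[0,0,0],[0,0,0],1]]}}

```text
time_s: 7.08
eef_pos: [0.5404, 0.0105, 0.0683]
tcp_rot: [0.666, 0.238, -0.666, 0.238]
ft_force: [-0.1, 1.0, -0.1]
width: -0.0001
```

{"fn": "servo_tool", "kwargs": {"moves": [[[0,2,0.4],[-0.02,0,0],1],[[0,2,0.4],[-0.02,0,0],1],[[0,0,0],[0,0,0],1]]}}

```text
time_s: 7.45
eef_pos: [0.5425, 0.0068, 0.0683]
tcp_rot: [0.661, 0.252, -0.661, 0.252]
ft_force: [-1.9, 1.5, -0.6]
width: -0.0002
```

{"fn": "servo_tool", "kwargs": {"moves": [[[0,2,0.2],[0,0,0],1],[[0,0,0],[0,0,0],1]]}}

```text
time_s: 7.7
eef_pos: [0.5426, 0.0067, 0.0682]
tcp_rot: [-0.66, -0.253, 0.661, -0.251]
ft_force: [-5.9, 6.8, 3.9]
width: 0.0001
```

```bash
python3 -c "
from plan import *
s=get_state();print(s['eef_pos'],s['ft_force'])
P,a=pose(1.05,-.0195);print(P,rel(P,a)[:2])
from workcell import camera
c=camera('wrist');cv2.imwrite('pics/w3.png',c['color'][:,:,::-1])"
```

```text
[0.54257753 0.00665623 0.06821804] [-5.92542161  6.81473861  3.88096492]
[0.54113125 0.00601207 0.068     ] (array([ 0.2, -0.5,  1.5]), array([0.011, 0.001, 0.002]))
```

View pics/w3.png

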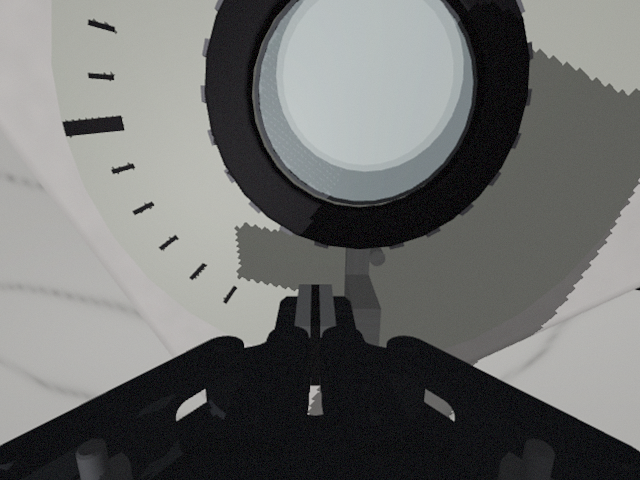

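The lever (365,290) sits against the pin (377,257), with about 9 N blocking it and a pose matching θ=1.05, so it is at the open stop. Next I hop over to the other side of the tab.

{"fn": "servo_tool", "kwargs": {"moves": [[[0,-7,0],[0,0,0],1],[[0,-8,0],[0,0,0],1],[[-20,0,0],[0,0,0],1],[[-35,0,0],[0,0,0],1],[[0,25,0],[0,0,0],1],[[0,30,0],[0,0,0],1],[[0,17,0],[0,0,0],1],[[0,0,0],[0,0,0],1],[[30,0,0],[0,0,0],1],[[20,0,0],[0,0,0],1],[[5,0,0],[0,0,0],1],[[0,0,0],[0,0,0],1]]}}

```text
time_s: 9.25
eef_pos: [0.5815, -0.0372, 0.0686]
tcp_rot: [0.661, 0.252, -0.661, 0.252]
ft_force: [0.1, -0.0, -0.6]
width: -0.0003
```

```bash
python3 -c "
from plan import *
s=get_state();print(s['eef_pos'],s['ft_force'],s['joints'])
P,a=pose(1.05,.0195);print(P,rel(P,a)[:2])
from workcell import camera
c=camera('wrist');cv2.imwrite('pics/w4.png',c['color'][:,:,::-1]);pickle.dump(c,open('w4.pkl','wb'))"
```

```text
[ 0.58149703 -0.03716135  0.06855546] [ 0.08029698 -0.02903531 -0.5690453 ] [ 0.5303335   0.47369992 -0.67447196  1.72386602  0.3322415   1.06118292
 -1.09736092]
[ 0.566771   -0.02337506  0.068     ] (array([  0.6, -20.1,   1.8]), array([ 0.011, -0.   ,  0.   ]))
```

View pics/w4.png

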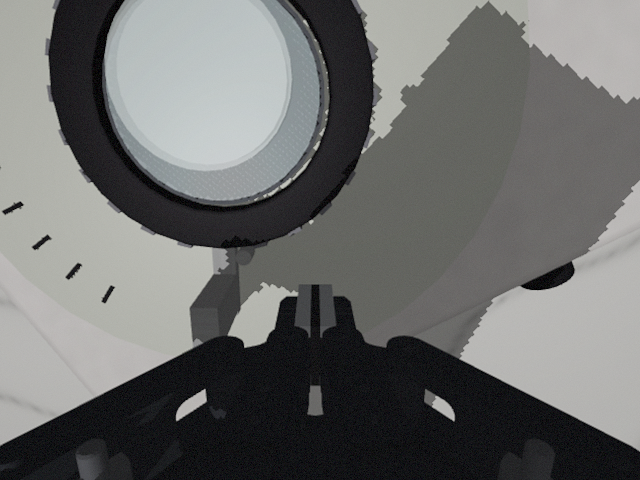

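Fingers are on the open side, and the tab at (215,300) is still against its pin. Pushing back, to about -0.2 first.

{"fn": "servo_tool", "kwargs": {"moves": [[[0,-8,1],[0,0,0],1],[[0,-8,0.8],[0,0,0],1],[[0,-4,0],[0,0,0],1],[[0,-8.4,1.5],[0.1,0,0],1],[[0,-8.4,1.5],[0.1,0,0],1],[[0,-8.4,1.5],[0.1,0,0],1],[[0,-8.4,1.5],[0.1,0,0],1],[[0,-8.4,1.5],[0.1,0,0],1],[[0,-8.4,1.5],[0.1,0,0],1],[[0,-8.4,1.5],[0.1,0,0],1],[[0,-8.4,1.5],[0.1,0,0],1],[[0,-8.4,1.5],[0.1,0,0],1],[[0,-8.4,1.5],[0.1,0,0],1],[[0,-4.2,0.9],[0.05,0,0],1],[[0,-4.2,0.9],[0.05,0,0],1],[[0,-4.2,0.9],[0.05,0,0],1],[[0,0,0],[0,0,0],1]]}}

```text
time_s: 11.42
eef_pos: [0.5322, 0.0628, 0.0684]
tcp_rot: [0.692, -0.148, -0.691, -0.148]
ft_force: [-0.1, 0.1, -0.6]
width: -0.0001
```

```bash
python3 -c "
from plan import *
s=get_state();print(s['eef_pos'],s['ft_force'],s['joints'])
for th in (-.1,-.3,-.4):
  P,a=pose(th,.0195);print(P,rel(P,a)[:2])
from workcell import camera
c=camera('wrist');cv2.imwrite('pics/w5.png',c['color'][:,:,::-1]);pickle.dump(c,open('w5.pkl','wb'))"
```

```text
[0.53215851 0.06280006 0.06837851] [-0.13635552  0.13301601 -0.55723179] [ 0.26798273  0.34594134 -0.54416587  1.85224605  0.21033696  1.00035185
 -2.3564439 ]
[0.53265522 0.06513096 0.068     ] (array([ 0.4, -2.3,  0.5]), array([ 0.011, -0.   , -0.   ]))
[0.53791877 0.08172892 0.068     ] (array([  0.4, -19.6,   2.5]), array([ 0.211, -0.   , -0.   ]))
[0.54176598 0.08955121 0.068     ] (array([  0.4, -28.3,   2.2]), array([ 0.311, -0.   , -0.   ]))
```

View pics/w5.png

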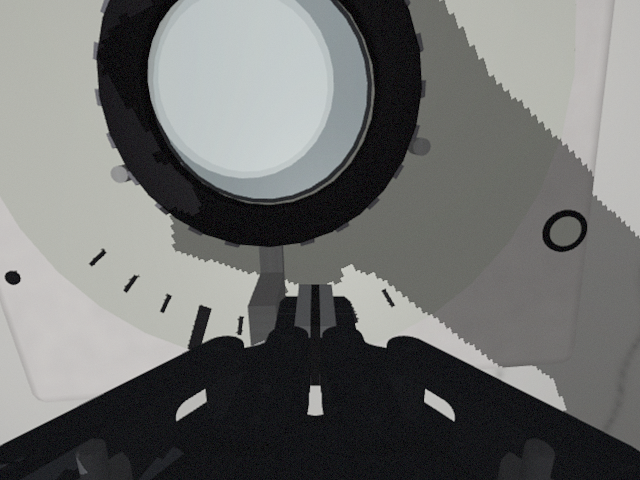

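{"fn": "servo_tool", "kwargs": {"moves": [[[0,-4.2,0.7],[0.05,0,0],1],[[0,-4.2,0.7],[0.05,0,0],1],[[0,-4,0.5],[0,0,0],1],[[0,-4,0.4],[0,0,0],1],[[0,-3,0.2],[0,0,0],1],[[0,0,0],[0,0,0],1],[[0,5,0],[0,0,0],1],[[0,10,0],[0,0,0],1],[[-30,0,0],[0,0,0],1],[[-60,0,0],[0,0,0],1],[[-50,0,-10],[0,0,0],1],[[0,0,0],[0,0,0],1],[[0,0,0],[0,0,0],1]]}}

```text
time_s: 13.1
eef_pos: [0.5399, 0.0623, 0.2077]
tcp_rot: [-0.683, 0.183, 0.683, 0.183]
ft_force: [0.4, 0.3, -0.5]
width: 0.0001
```

```bash
python3 -c "
from plan import *
s=get_state();print(s['eef_pos'],s['ft_force'],s['joints'])
from workcell import camera
c=camera('wrist');pickle.dump(c,open('w6.pkl','wb'))
p=proj(c,[[C[0],C[1],.06],pose(-.35,0,.1)[0]]);print(p)
x,y=map(int,p[1]);x0,y0=max(0,x-100),max(0,y-75);print(x0,y0)
im=c['color'][:,:,::-1]
cv2.imwrite('pics/w6.png',cv2.resize(im[y0:y0+150,x0:x0+200],None,fx=4,fy=4,interpolation=cv2.INTER_CUBIC))"
```

```text
[0.53992318 0.06225111 0.20774926] [ 0.43598076  0.29081324 -0.52638989] [ 0.28598935  0.21285583 -0.5498562   1.68703995  0.11592304  1.27477014
 -2.38122784]
[[279.45132348 124.87348769]
 [261.90921495 254.09538911]]
161 179
```

View pics/w6.png

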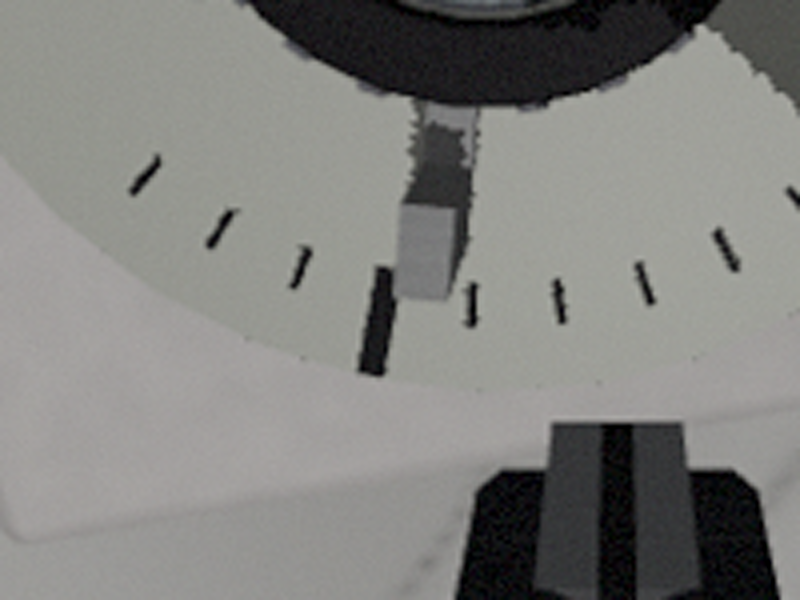

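```bash
cat > meas.py <<'E'
from plan import *
def meas(f,x0,y0,tab,mark,s=4):
    c=pickle.load(open(f,"rb")); k=lambda x,y:(x0+(x+.5)/s-.5,y0+(y+.5)/s-.5)
    g=cv2.cvtColor(c["color"],cv2.COLOR_RGB2GRAY)
    u,v=proj(c,[[C[0],C[1],.06]])[0]
    m=((g<70)*255).astype(np.uint8); lab,L,st,cen=cv2.connectedComponentsWithStats(m)
    cand=[i for i in range(1,lab) if st[i,4]>2000 and np.hypot(*(cen[i]-[u,v]))<25]
    Cs=[C]
    for i in cand:
        kk=max(cv2.findContours((L==i).astype(np.uint8),0,1)[0],key=len)
        e=cv2.fitEllipse(cv2.convexHull(kk)); w=ray(c,*e[0],.06)[:2]; print("ring",e,w); Cs.append(w)
    for Q in Cs:
        M=ray(c,*k(*mark),.047);T=ray(c,*k(*tab),.09)
        print("mark",ang(M,Q),np.linalg.norm(M[:2]-Q),"tab",ang(T,Q),np.linalg.norm(T[:2]-Q))
E
python3 -c "
from meas import *
meas('w6.pkl',161,179,(428,252),(378,321))"
```

```text
ring ((281.0942687988281, 118.42188262939453), (168.9064483642578, 176.2654571533203), 148.51174926757812) [0.62129533 0.043754  ]
mark -0.4138817319176611 0.1129414242259822 tab -0.28879960930750936 0.08214697917222873
mark -0.41636204249061004 0.11770087463529254 tab -0.2989726365217136 0.08683695953073202
```

The crop shows the tab top centred at (428,252) and the broad mark at (378,321). The lever is at -0.289 and the mark at -0.414, so about 10 mm more at the tab is needed. I'll go back to the same contact and push 9.5 mm slowly.

{"fn": "servo_tool", "kwargs": {"moves": [[[50,0,10],[0,0,0],1],[[50,0,0],[0,0,0],1],[[30,0,0],[0,0,0],1],[[10,0,0],[0,0,0],1],[[0,-8,0],[0,0,0],1],[[0,-5,0],[0,0,0],1],[[0,-2,0],[0,0,0],1],[[0,0,0],[0,0,0],1],[[0,-2,0.1],[0,0,0],1],[[0,-2,0.1],[0,0,0],1],[[0,-2,0.1],[0,0,0],1],[[0,-2,0.1],[0,0,0],1],[[0,-1,0.1],[0,0,0],1],[[0,-0.5,0],[0,0,0],1],[[0,0,0],[0,0,0],1],[[0,5,0],[0,0,0],1],[[0,10,0],[0,0,0],1],[[-40,0,0],[0,0,0],1],[[-60,0,0],[0,0,0],1],[[-40,9.5,-10],[0,0,0],1]]}}

```text
time_s: 15.65
eef_pos: [0.54, 0.0637, 0.2112]
tcp_rot: [0.684, -0.182, -0.682, -0.182]
ft_force: [1.4, 0.3, -0.3]
width: 0.0003
```

{"fn": "servo_tool", "kwargs": {"moves": [[[0,0,0],[0,0,0],1],[[0,0,0],[0,0,0],1]]}}

```text
time_s: 15.9
eef_pos: [0.5394, 0.0628, 0.2076]
tcp_rot: [-0.683, 0.183, 0.683, 0.183]
ft_force: [0.2, 0.3, -0.4]
width: 0.0001
```

```bash
python3 -c "
from plan import *
s=get_state();print(s['eef_pos'],s['ft_force'],s['joints'])
from workcell import camera
c=camera('wrist');pickle.dump(c,open('w7.pkl','wb'));pickle.dump(camera('top'),open('t7.pkl','wb'))
p=proj(c,[[C[0],C[1],.06],pose(-.35,0,.1)[0]])
x,y=map(int,p[1]);x0,y0=max(0,x-100),max(0,y-75);print(x0,y0)
im=c['color'][:,:,::-1]
cv2.imwrite('pics/w7.png',cv2.resize(im[y0:y0+150,x0:x0+200],None,fx=4,fy=4,interpolation=cv2.INTER_CUBIC))"
```

```text
[0.53939969 0.0627604  0.20755801] [ 0.2029248   0.34361513 -0.35697478] [ 0.28470883  0.21204259 -0.54918459  1.68825351  0.11514098  1.27439638
 -2.38161366]
162 178
```

View pics/w7.png

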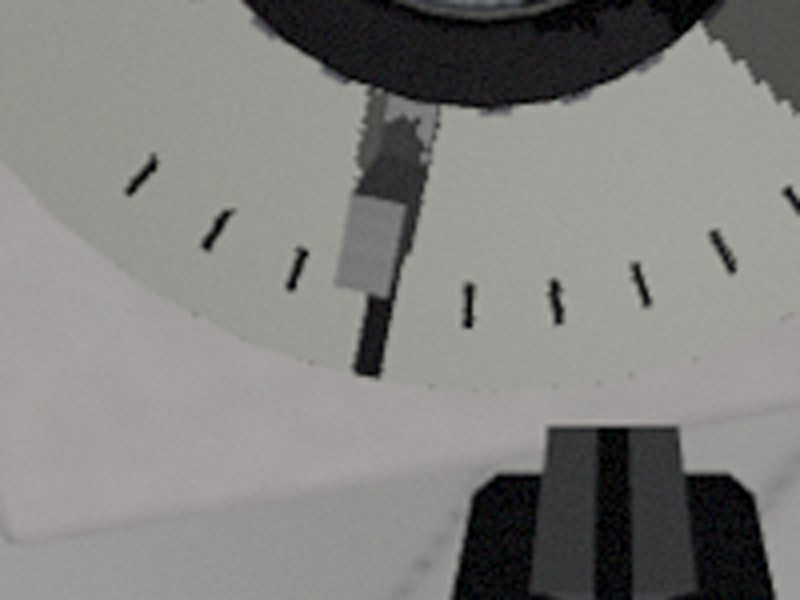

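```bash
python3 -c "
from meas import *
meas('w7.pkl',162,178,(371,245.5),(374,321))
c=pickle.load(open('w7.pkl','rb'));k=lambda x,y:(162+(x+.5)/4-.5,178+(y+.5)/4-.5)
a=ray(c,*k(381.5,200.5),.09);b=ray(c,*k(360,290.5),.09);print('tabdir',ang(b-a,0*C),a,b)
# top-view check: predicted pixels & crop
t=pickle.load(open('t7.pkl','rb'));im=t['color'][:,:,::-1]
u,v=map(int,proj(t,pose(-.4,0,.095)[0])[0]);print(u,v)
w=c['color'][:,:,::-1];
e=proj(c,[pose(-.4,0,r,z)[0] for r,z in ((.074,.09),(.092,.09),(.101,.047),(.126,.047))]);print(((e-[162,178]+.5)*4-.5).round(0).tolist())
cv2.imwrite('pics/t7.png',cv2.resize(im[v-30:v+30,u-40:u+40],None,fx=10,fy=10,interpolation=cv2.INTER_CUBIC))"
```

```text
ring ((282.02606201171875, 117.71165466308594), (169.27259826660156, 178.5777587890625), 139.08782958984375) [0.62079158 0.04339048]
mark -0.41489424137907305 0.11273893432410126 tab -0.4074542435022033 0.0823651179669176
mark -0.42252911383644554 0.11737940380080374 tab -0.41815144583730524 0.08700034828096934
tabdir -0.45833290143628913 [0.56335314 0.0965602  0.09      ] [0.55094142 0.10911003 0.09      ]
269 242
[[382.0, 203.0], [366.0, 296.0], [391.0, 272.0], [372.0, 379.0]]
```

View pics/t7.png

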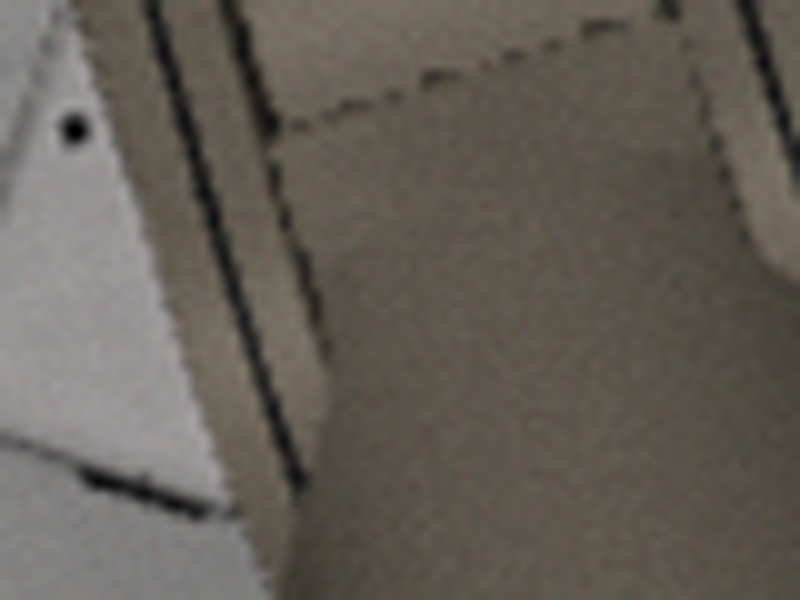

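The top view is blocked by the forearm. The wrist view gives tab -0.407 against mark -0.415, and seen from above the mark emerges from behind the tab. I'll move the arm aside for an independent overhead check.

{"fn": "servo_tool", "kwargs": {"moves": [[[0,15,-3],[0,0,0],1],[[0,35,-6],[0,0,0],1],[[0,35,-6],[0,0,0],1],[[0,35,-6],[0,0,0],1],[[0,35,-6],[0,0,0],1],[[0,35,-6],[0,0,0],1],[[0,35,-6],[0,0,0],1],[[0,35,-6],[0,0,0],1],[[0,35,-6],[0,0,0],1],[[0,35,-6],[0,0,0],1],[[0,15,-3],[0,0,0],1],[[0,0,0],[0,0,0],1],[[0,0,0],[0,0,0],1]]}}

```text
time_s: 17.62
eef_pos: [0.4205, -0.2645, 0.2082]
tcp_rot: [-0.683, 0.182, 0.683, 0.182]
ft_force: [-1.4, -0.3, -0.8]
width: 0.0
```

```bash
python3 -c "
from plan import *
s=get_state();print(s['eef_pos'],s['joints'])
from workcell import camera
t=camera('top');pickle.dump(t,open('t8.pkl','wb'));im=t['color'][:,:,::-1]
g=lambda a:cv2.cvtColor(a,cv2.COLOR_RGB2GRAY).astype(int)
u,v=map(int,proj(t,pose(-.4,0,.095)[0])[0]);print(u-40,v-30)
for n,b in (('dish/ring',(180,245,260,330)),('jar',(235,270,120,160)),('eyep',(215,250,480,520))):
  D=np.abs(g(t['color'])-g(c['color']))[b[0]:b[1],b[2]:b[3]];print(n,(D>40).sum())
cv2.imwrite('pics/t8.png',cv2.resize(im[v-30:v+30,u-40:u+40],None,fx=10,fy=10,interpolation=cv2.INTER_CUBIC))"
```

```text
[ 0.42045022 -0.26452094  0.20821198] [ 0.71953935  0.07962066 -0.26111981  1.81269048  0.02106121  1.25218376
 -1.63861786]
229 212
dish/ring 102
jar 0
eyep 122
```

View pics/t8.png

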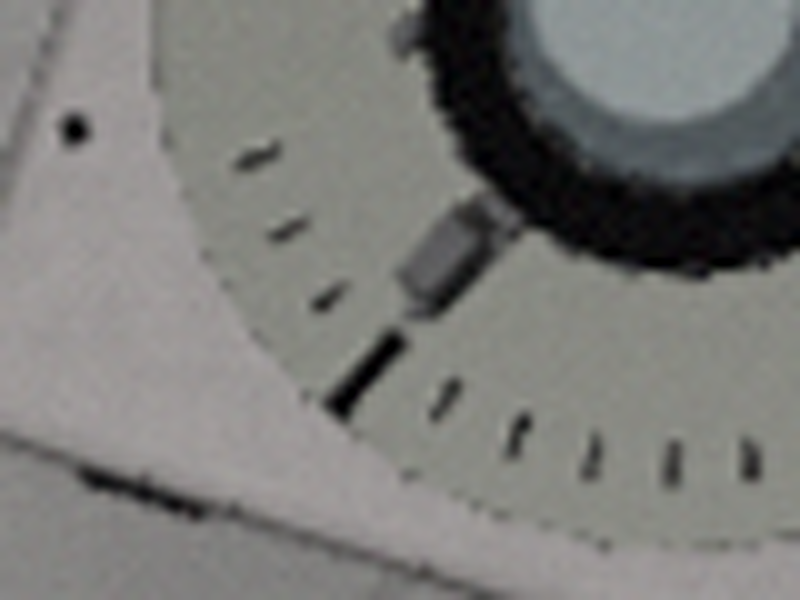

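```bash
python3 -c "
from plan import *
t=pickle.load(open('t8.pkl','rb'));k=lambda x,y:(229+(x+.5)/10-.5,212+(y+.5)/10-.5)
M=ray(t,*k(367,373),.047)
for p in ((440,255),(437,250),(443,260)):
  T=ray(t,*k(*p),.088);print([(ang(q,Q).round(3),np.linalg.norm(q[:2]-Q).round(4)) for Q in (C,np.array([.6169,.0467])) for q in (M,T)])
f=lambda th:[(((proj(t,pose(th,0,r,z)[0])[0]-[229,212]+.5)*10).round(0)).tolist() for r,z in ((.065,.057),(.074,.09),(.092,.09),(.099,.057),(.1135,.047))]
print(f(-.40),f(-.37))
for n in (c,t):
  g=cv2.cvtColor(n['color'],cv2.COLOR_RGB2GRAY)[215:250,480:520]; y,x=np.nonzero(g<35);print(x.mean()+480,y.mean()+215,len(x))
g=cv2.cvtColor(t['color'],cv2.COLOR_RGB2GRAY)[228:248,263:285];print(g)
"
```

```text
[(np.float64(-0.409), np.float64(0.1132)), (np.float64(-0.408), np.float64(0.0824)), (np.float64(-0.419), np.float64(0.1127)), (np.float64(-0.421), np.float64(0.0819))]
[(np.float64(-0.409), np.float64(0.1132)), (np.float64(-0.424), np.float64(0.082)), (np.float64(-0.419), np.float64(0.1127)), (np.float64(-0.437), np.float64(0.0816))]
[(np.float64(-0.409), np.float64(0.1132)), (np.float64(-0.392), np.float64(0.0828)), (np.float64(-0.419), np.float64(0.1127)), (np.float64(-0.406), np.float64(0.0823))]
[[503.0, 218.0], [466.0, 229.0], [414.0, 288.0], [407.0, 327.0], [370.0, 377.0]] [[509.0, 223.0], [474.0, 235.0], [423.0, 295.0], [416.0, 335.0], [381.0, 387.0]]
500.7620481927711 234.12048192771084 332
498.6588541666667 235.9765625 384
[[131 135 136 136 135 136 136 134 135 133 138 132  86  28   5  12  13  15
   14  13   8  13]
 [133 136 137 135 135 134 131 137 133 134 134 140 131  98  35   3   6   9
   12  11   9  15]
 [137 133 135 133 132 133 137 132 131 134 134 136 139 137  96  37   6  13
   14   1  11  12]
 [134 134 131 134 135 132 133 132 137 134 140 135 144 100  85  66  23   2
    
[... 803 characters left out ...]
4  27  35 103 135 137 133 134
  134 137 141 136]
 [114 132 137 135 137 139 113  73  62  46  26  28 101 138 141 134 138 137
  136 136 136 131]
 [132 135 137 134 137 139 122  97  72  36  24 105 137 138 138 137 134 138
  133 137 138 134]
 [137 137 134 138 137 136 103  77  68  59 106 137 137 136 134 131 137 136
  135 135 139 138]
 [136 135 138 137 122 112 120 123 123 125 133 138 134 138 135 138 138 134
  135 134 136 135]
 [135 137 137 124  69  44  99 134 139 137 137 136 134 135 137 135 135 133
  133 136 136 138]
 [134 137 144  87  16   0  63 127 140 139 137 133 140 137 140 134 138 135
  136 136 139 134]
 [137 146  95  27   2  44 109 134 140 135 140 137 137 135 136 134 137 139
  137 136 137 134]]
```

```bash
python3 -c "
from workcell import *
print(job_done())"
```

```text
the job is handed in; nothing more can be done
None
```

The iris lever was pushed to its fully open stop, then back to the broad mark, and left there. I used only sideways pushes with the backs of the shut fingers. The job was handed in at about 18 s, with the arm lifted clear and standing to the right of the base.

- **Open stop:** the lever met the pin with about 9 N. The finger position there matched +1.05 rad to about 1 mm, and the wrist picture showed the lever against the pin.
- **Final setting:** the wrist camera gave the lever at -0.407 and the mark at -0.415 rad. The overhead camera, with the arm out of the way, gave about -0.408 and -0.409, with about 0.015 rad of reading error. The mark's half-width is about 0.026 rad.
- **Checks that disagreed:**
  - The ring-ellipse fit in the wrist view was thrown off by shadow and I discarded it.
  - The direction read from the tab's edges came out at -0.46, which is a coarse reading over only 18 mm.
- **Loose things:**
  - The jar's picture did not change.
  - The dark patch at the eyepiece grew and shifted by about 2 to 3 pixels. I put this down to the arm's shadow, as the arm never went low near it, but I did not confirm it.
  - The dish got no check of its own. In the final crop, the part of the stage in view looked undisturbed.

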